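Zero the balcony coffee grinder and set its burr gap

TASK

The coffee grinder on the balcony table needs setting: turn its wing knob clockwise until the burrs meet and it is firmly home, without forcing it, then back it off by a quarter of a turn and let go. Leave everything else on the table where it is.

Things in the scene. Friction and masses are not known exactly. Their poses are not given: they have to be found in the camera images.
- knob (a point): Centre of the grip of the grinder's steel wing knob (head of the adjusting screw): an upright flat bar 46 mm long (its x axis), 14 mm thick (y) and 28 mm tall, 14 mm below to 14 mm above this point. z is the vertical turning axis; the knob turns in place, without rising. The grinder's flat metal top lies 36 mm below this point and is clear for 55 mm around the axis but for a collar 34 mm across, 10 mm high.
- bead (a point): Small bead on top of the knob's bar at its +x end, 17 mm from the axis, that tells its two ends apart. Seen from above, clockwise closes the burrs, anticlockwise opens them. Turning takes about 0.06 N m; the knob stays where it is left. At the start, the point where the burrs meet is 1 to 2.7 rad of clockwise turning away: different each time, and the knob's yaw does not tell it.
- seat (a point): Not visible: face inside the grinder, 60 mm above the table on the knob's axis, on which the burr bottoms. Once the burrs meet, the torque climbs by about 2.5 N m per rad of further clockwise turning: 0.25 to 0.6 N m on the knob is firmly home, above 0.8 N m is forcing it. Let go there, the knob springs back to the point where the burrs meet; the quarter turn is counted from that point.
- burr: Not visible: the moving burr inside the grinder, origin at the centre of its lower face. It rises 3 mm per anticlockwise turn of the knob; its height over the seat is the burr gap, zero where the burrs meet. These movements are too fine to be set from measured positions.
- thrust: Not visible: sprung thrust ring of the screw, inside the grinder, origin at the centre of its underside. Torque on the knob presses it 0.19 mm per N m below its rest (clockwise) or lifts it (anticlockwise): too fine to be measured; feel the torque instead.
- thrust_rest (a point): Not visible: rest position of the thrust ring, fixed in the grinder, 30 mm above the table on the knob's axis.
- grinder: Hand coffee grinder, fixed to the table: dark wooden box 200 x 130 mm, 94 mm tall to its metal top. Origin on the table under the knob's axis; z up; the -x face has a small drawer; +x points to the rear, where a closed round hopper (68 mm across, up to 60 mm above the metal top with the small ball on its lid) stands 98 mm from the axis.
- cup: Bystander, to be left alone: white ceramic espresso cup, 62 mm across, 58 mm tall, with an ear; stands beside the grinder, on the left as the grinder faces the robot. Origin at the centre of its underside.
- crank: Bystander, to be left alone: the grinder's taken-off crank, lying flat: steel bar 150 x 14 x 8 mm with an upright wooden grip, 42 mm tall, at one end; to the grinder's right. Origin at the centre of its underside.
- glass: Bystander, to be left alone: empty drinking glass, 68 mm across, 110 mm tall, on the left of the table. Origin at the centre of its underside.
- beans: Bystander, to be left alone: closed ceramic bean jar, 80 mm across, 120 mm tall, on the left of the table. Origin at the centre of its underside.
- domino0: Bystander, to be left alone: lowest of three stacked black dominoes (48 x 24 x 8 mm) in the shallow tray on the right. Origin at the centre of its underside.
- domino1: Bystander, to be left alone: middle domino of the stack. Origin at the centre of its underside.
- domino2: Bystander, to be left alone: top domino of the stack. Origin at the centre of its underside.
- dish: Bystander, to be left alone: brushed aluminium dish, 110 mm across, 22 mm tall, in the tray on the right. Origin at the centre of its underside.

How it is judged:
On the way:
1. the knob is turned clockwise until the burrs meet and is firmly home (about 0.2 N m or more on the knob) (z of thrust in the frame of thrust_rest below -3.8e-05 m and z of burr in the frame of seat below 3.8e-05 m), for 0.1 s.
At the end, for the whole second after the job is handed in: The knob rests a quarter of a turn (90 degrees, give or take 19) anticlockwise from where the burrs meet, that is with a burr gap of 0.75 mm, give or take 0.16 mm, after having been firmly home; it is let go and at rest, and everything else stands where it stood (z of burr in the frame of seat between 0.000592 and 0.000908 m and linear speed of burr below 0.0003 m/s); the robot touches nothing.
It fails at once if the screw is forced: more than about 0.82 N m clockwise on the knob (z of thrust in the frame of thrust_rest below -0.000158 m).
It fails at once if another thing on the table is disturbed (moved more than 15 mm) (distance of any of cup, crank, glass, beans, domino0, domino1, domino2, dish from where it was at the start of the episode above 0.015 m).
It also fails if it takes over 58 s, if anything falls off the work surface, if the arm or the gripper's body presses on something with over 40 N, if the wrist force passes 120 N, or if a joint passes its speed limit or range.

ROBOT

A 6-joint arm with a two-finger parallel gripper is mounted at the origin on the work surface. World frame = base frame: x ahead of the robot, y to its left, z up, the work surface at z = 0. Lengths are in m, angles in rad, forces in N, time in s.
With the tool pointing down it reaches from about 0.35 to 0.925 m from the base axis. Payload 6.4 kg.
Tool frame: the origin (TCP) lies at the very end of the fingers, on their centre line; the grasp point (between the pads) lies 19 mm behind it; z points along the fingers, x is the direction in which the jaws open and shut, and the axes are right-handed (so a half turn about z gives the same grasp; the last joint's range is limited). The gripper opens to 94 mm and grips with 3 to 60 N. Pads are 16 mm wide; open, the fingers measure 119 mm over their backs; the gripper's body (75 mm by 177 mm) begins 78 mm behind the grasp point.
Start: joints at [-1.514, 0.245, 1.558, -0, 1.339, -0.174], TCP at [0.149, -0.633, 0.205] pointing down, gripper open.
Joint ranges: [-3.13, 3.13], [-1.02, 2.26], [0.13, 2.54], [-0.95, 4.09], [0.21, 2.88], [-2.74, 2.74]. Speed limits (rad/s): [2.57, 2.57, 3.14, 3.14, 3.14, 3.14].

INTERFACE

Orientations are given as a unit quaternion [x, y, z, w].
In Python, from station import ctrl, viewer, spotter gives the robot as it stands.
- The arm moves only by the tool drive_tool, never from a script. Its argument "steps" is a list of rows, each a list of 7 numbers: the shift along the world's x, y, z in units of 50 mm (1.0 is 50 mm), then the turn, a rotation vector about the world's x, y, z in units of 8 degrees (1.0 is 8 degrees), then the closure, from 0 (fully open) to 1 (shut). A call has 1 to 20 rows; each row shifts and turns the pose as measured when the row begins; what a row does not reach is not made up. A row lasts 1/8 s, in which the tool goes at most 62.5 mm and 10.7 degrees, less where a joint would pass 70% of its speed; a pose out of reach is approached as far as the arm can. A call is refused whole if a number of a shift passes 1 or a number of a turn 1, either way. A call with a gripper value outside its range is refused whole. The fingers move at their own pace and stop on an object; "squeeze" is the grip in N (left out, the last holds). Time passes only in rows, so rows that do not move let the fingers close. It gives the time, the measured TCP pose, the force and the opening at its end, in the units of the state.
- ctrl.observe(): the state, without advancing time (a new reading comes with each control period).
- viewer.grab_frame(name): name is "side" or "top"; returns a dict with "pixels" (384x512x3 uint8, red, green, blue), "K" (3x3 intrinsics, pixels), "distortion" ([k1, k2, p1, p2, k3] as OpenCV has them; the pictures are not rectified), "eye" and "attitude" of the camera in the world. Camera axes: x right, y down, z forward; pixel columns grow to the right and rows downward; lengths in m; the calibration is good to about 2 mm. A picture is of the moment at which its call begins. There is no depth.
- ctrl.close_job(): hands the job in, once; it reports no verdict.
Trained networks look in a picture, given as the dict that the camera call returned (one of the last four; its "shot" number tells which), for a name from the list of things; names that differ only in an ending like _2 or _b are one class to them, and where a whole thing is asked for, a point or a joint stands for the part that bears it (a point fixed in the world has none). Each returns a list of dicts, best first, with "p" (0 to 1); they miss things now and then, are a little off and sometimes report something else, mostly with a low value. They report only what shows in the picture. A call takes as long as a camera call.
- spotter.look_for(target, picture): "at" ([x, y, z] in m, in world coordinates, good to about 4 mm: the middle of the surface that is visible of it).
The state is a dict: "clock": time; "q": joint angles; "dq": joint speeds; "effort": joint torques, N m; "ee_pos": TCP position; "orientation": TCP orientation; "contact_force": force on the tool from outside, world axes, zero at the start; "torque": the same for the moment, N m; "finger_gap": finger opening in m.
Only numpy, scipy, OpenCV 4.12 (cv2) and the standard library are available. Lean on these libraries where they do the work, as an engineer would, in place of code of your own. Each camera call takes 0.05 s, during which the arm holds its last target.

## Working session

There is one attempt and no reset: what is moved stays moved. The work goes in short steps, Python scripts to look and compute and a tool call to move; the robot and the scene stay as the last step left them, time stands still between calls to the robot, and variables do not carry over. Pictures are saved under pics/ and viewed, and the job is handed in when it is done.

Besides the shell and the picture viewer there is one more tool, called by a JSON object that holds its "api" and its "payload". drive_tool: Moves the arm, as the interface text tells. Its arguments: {"type":"object","properties":{"steps":{"type":"array","items":{"type":"array","items":{"type":"number"}}},"squeeze":{"type":"number"}},"required":["steps"]}

```bash
mkdir -p pics
cat > h.py <<'E'
from station import ctrl, viewer, spotter
import numpy as np, cv2
from scipy.spatial.transform import Rotation as R
def save(f,n): cv2.imwrite(f'pics/{n}.png', cv2.cvtColor(f['pixels'],cv2.COLOR_RGB2BGR))
def att(f):
    a=np.array(f['attitude'],float)
    return a if a.shape==(3,3) else R.from_quat(a).as_matrix()
def ray_z(f,uv,z):
    p=cv2.undistortPoints(np.array([[uv]],float),np.array(f['K'],float),np.array(f['distortion'],float))[0,0]
    d=att(f)@np.array([p[0],p[1],1]); e=np.array(f['eye']); return e+d*(z-e[2])/d[2]
def proj(f,P):
    A=att(f); P=(np.atleast_2d(P)-np.array(f['eye']))@A
    return cv2.projectPoints(P,np.zeros(3),np.zeros(3),np.array(f['K'],float),np.array(f['distortion'],float))[0][:,0]
E
python3 - <<'E'
from h import *
s=ctrl.observe(); print({k:np.round(v,3) for k,v in s.items()})
for n in('top','side'):
    f=viewer.grab_frame(n); save(f,n+'0'); print(n,f['eye'],f['attitude'])
    for t in ('knob','bead','grinder'): print(t,[(np.round(d['at'],4),round(d['p'],2)) for d in spotter.look_for(t,f)[:3]])
E
```

```text
{'clock': np.float64(0.0), 'q': array([-1.514,  0.246,  1.559,  0.   ,  1.339, -0.174]), 'dq': array([ 0.001, -0.   ,  0.001,  0.   ,  0.   , -0.001]), 'effort': array([-2.0000e-03, -4.1582e+01, -3.1461e+01,  6.8000e-02,  3.3000e-02,
       -0.0000e+00]), 'ee_pos': array([ 0.149, -0.632,  0.204]), 'orientation': array([ 0.784, -0.621, -0.001, -0.001]), 'contact_force': array([-0.401, -0.503,  0.254]), 'torque': array([-0.022, -0.055, -0.007]), 'finger_gap': np.float64(0.094)}
top [ 0.41872138 -0.02544756  1.32109848] [ 0.70947807 -0.70332021  0.03490328 -0.02762806]
knob []
bead [(array([0.572 , 0.0432, 0.0905]), 0.6)]
grinder [(array([0.5777, 0.0449, 0.0954]), 0.63)]
side [0.00403874 0.81530379 1.00507246] [-0.2522958   0.87405609 -0.39873877  0.1156727 ]
knob []
bead []
grinder [(array([0.5621, 0.0835, 0.0948]), 0.62)]
```

View pics/top0.png

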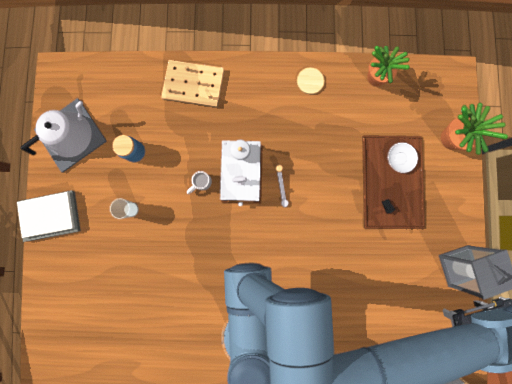

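View pics/side0.png

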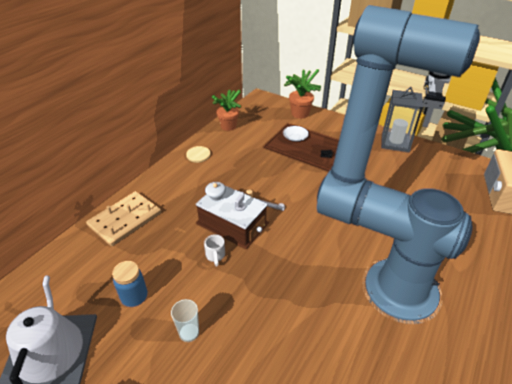

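Top: grinder around (241,172), hopper (240,149), knob near (240,180); cup left (200,182), crank right (283,187). I'll zoom in.

Run:
```python
import cv2
a=cv2.imread('pics/top0.png')[130:215,190:300]; b=cv2.imread('pics/side0.png')[170:250,185:285]
cv2.imwrite('pics/tz.png',cv2.resize(a,None,fx=7,fy=7,interpolation=cv2.INTER_CUBIC))
cv2.imwrite('pics/sz.png',cv2.resize(b,None,fx=7,fy=7,interpolation=cv2.INTER_CUBIC))
```

```text
(no output)
```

View pics/tz.png

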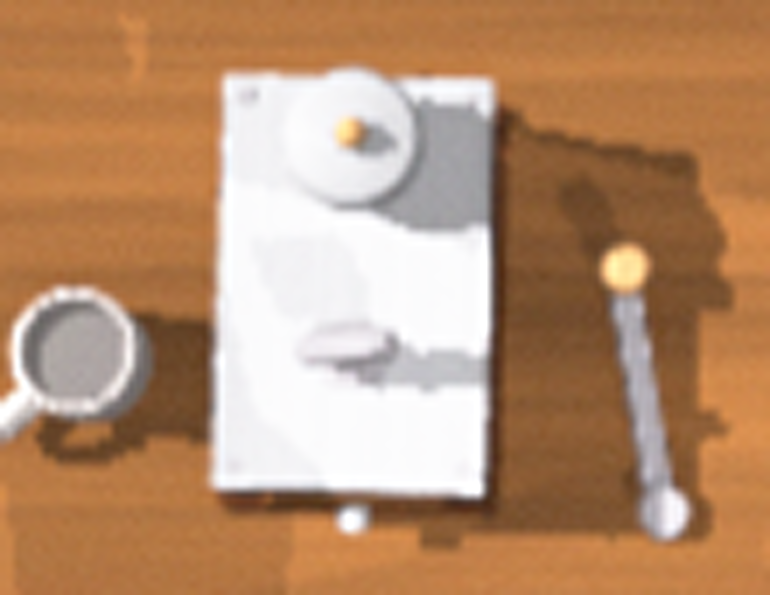

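View pics/sz.png

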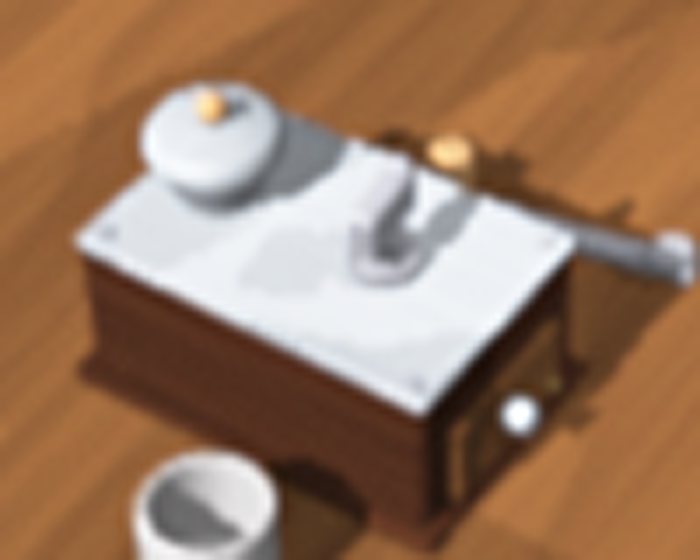

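```bash
cat > m.py <<'E'
from h import *
f=viewer.grab_frame('top')
z=lambda x,y:(190+(x-3)/7,130+(y-3)/7)
C=[ray_z(f,z(*p),.094) for p in ((225,75),(495,80),(487,495),(212,490))]
for c in C: print(np.round(c,4))
for a,b in((0,1),(1,2),(2,3),(3,0)): print(np.linalg.norm(C[a]-C[b]))
ax=(C[0]+C[1]-C[2]-C[3])[:2]; gy=np.arctan2(ax[1],ax[0]); mid=np.mean(C,axis=0); print('yaw',gy,'mid',mid)
a=ray_z(f,z(300,350),.144);b=ray_z(f,z(398,337),.144); c=ray_z(f,z(349,341),.144)
print('bar',a,b,c,np.linalg.norm(a-b),np.arctan2(*(a-b)[1::-1]))
print('hopper',ray_z(f,z(350,130),.15)) 
s=viewer.grab_frame('side')
zs=lambda x,y:(185+(x-3)/7,170+(y-3)/7)
print('side collar',ray_z(s,zs(387,250),.100),'bar ends top',ray_z(s,zs(368,215),.144),ray_z(s,zs(405,160),.144))
E
python3 m.py
```

```text
[0.6821 0.1115 0.094 ]
[ 0.6808 -0.0195  0.094 ]
[ 0.4796 -0.0176  0.094 ]
[0.4807 0.1138 0.094 ]
0.1309310704455269
0.20128009251219936
0.13132875718481263
0.20133213266297512
yaw -0.010442864739302806 mid [0.58079273 0.04705244 0.094     ]
bar [0.54304364 0.0688067  0.144     ] [0.5494762  0.02379431 0.144     ] [0.54741572 0.04632102 0.144     ] 0.04546968766618851 1.7127415259556389
hopper [0.64473565 0.04696806 0.15      ]
side collar [0.54953792 0.04636907 0.1       ] bar ends top [0.54309138 0.06933425 0.144     ] [0.54952636 0.02933287 0.144     ]
```

Measurements agree with each other. The axis is at about (0.547, 0.0465), the bar yaw is 98°, the bar length comes out at 45 mm, and the hopper is 98 mm behind. Moving above the knob with the jaws at yaw ≈ 8° and partly closed.

{"api": "drive_tool", "payload": {"steps": [[0.47, 0.8, 0.06, 0, 0, 0.63, 0.5], [0.47, 0.8, 0.06, 0, 0, 0.63, 0.5], [0.47, 0.8, 0.06, 0, 0, 0.63, 0.5], [0.47, 0.8, 0.06, 0, 0, 0.63, 0.5], [0.47, 0.8, 0.06, 0, 0, 0.63, 0.5], [0.47, 0.8, 0.06, 0, 0, 0.63, 0.5], [0.47, 0.8, 0.06, 0, 0, 0.63, 0.5], [0.47, 0.8, 0.06, 0, 0, 0.63, 0.5], [0.47, 0.8, 0.06, 0, 0, 0.63, 0.5], [0.47, 0.8, 0.06, 0, 0, 0.63, 0.5], [0.47, 0.8, 0.06, 0, 0, 0.63, 0.5], [0.47, 0.8, 0.06, 0, 0, 0.63, 0.5], [0.47, 0.8, 0.06, 0, 0, 0.63, 0.5], [0.47, 0.8, 0.06, 0, 0, 0.63, 0.5], [0.47, 0.8, 0.06, 0, 0, 0.63, 0.5], [0.47, 0.8, 0.06, 0, 0, 0.63, 0.5]], "squeeze": 30}}

```text
clock: 2.5
ee_pos: [0.5327, 0.0265, 0.258]
orientation: [0.999, 0.054, 0.005, 0.001]
contact_force: [-0.3, -0.4, -0.7]
finger_gap: 0.0468
```

```bash
cat > s.py <<'E'
from h import *
s=ctrl.observe(); M=R.from_quat(s['orientation']).as_matrix()
yaw=np.arctan2(M[1,0],M[0,0])
T=np.array([.547,.0465]); 
print('t',s['clock'],'pos',np.round(s['ee_pos'],4),'yaw',round(yaw,4),np.degrees(yaw).round(2),'z',M[:,2].round(4),'q',np.round(s['q'],3),'F',np.round(s['contact_force'],2),'M',np.round(s['torque'],3),'gap',s['finger_gap'])
print('to go units xy',((T-s['ee_pos'][:2])/.05).round(3),'yaw units',(8.1-np.degrees(yaw))/8)
c=np.cross([0,0,1],M[:,2]); print('tilt fix (deg/8):',(np.degrees(np.cross(M[:,2],[0,0,-1]))/8).round(3))
E
python3 s.py
```

```text
t 2.5 pos [0.5327 0.0265 0.258 ] yaw 0.1084 6.21 z [ 0.0106 -0.0017 -0.9999] q [-0.163 -0.079  1.806  0.     1.404 -0.271] F [-0.31 -0.44 -0.72] M [-0.05  -0.118  0.014] gap 0.04681504876940838
to go units xy [0.285 0.4  ] yaw units 0.2364122063009828
tilt fix (deg/8): [0.012 0.076 0.   ]
```

{"api": "drive_tool", "payload": {"steps": [[0.28, 0.4, 0, 0, 0.07, 0.23, 0.5], [0, 0, -0.4, 0, 0, 0, 0.5], [0, 0, -0.4, 0, 0, 0, 0.5], [0, 0, -0.4, 0, 0, 0, 0.5], [0, 0, 0, 0, 0, 0, 0.5], [0, 0, 0, 0, 0, 0, 0.5]]}}

```text
clock: 3.25
ee_pos: [0.5447, 0.0471, 0.1927]
orientation: [0.997, 0.071, -0.001, 0.001]
contact_force: [0.6, 0.4, 0.3]
finger_gap: 0.047
```

```bash
python3 s.py
python3 - <<'E'
from h import *
for n,(x,y,w,h) in dict(top=(190,130,110,85),side=(185,150,100,100)).items():
    f=viewer.grab_frame(n); cv2.imwrite(f'pics/{n}1.png',cv2.resize(f['pixels'][y:y+h,x:x+w,::-1],None,fx=5,fy=5,interpolation=cv2.INTER_CUBIC))
E
```

```text
t 3.25 pos [0.5447 0.0471 0.1927] yaw 0.1423 8.15 z [-0.0026 -0.0022 -1.    ] q [-0.12   0.017  1.833 -0.003  1.294 -0.261] F [0.62 0.43 0.29] M [-0.012 -0.067 -0.004] gap 0.04697803192295488
to go units xy [ 0.045 -0.011] yaw units -0.0065669679217612575
tilt fix (deg/8): [ 0.016 -0.019  0.   ]
```

View pics/side1.png

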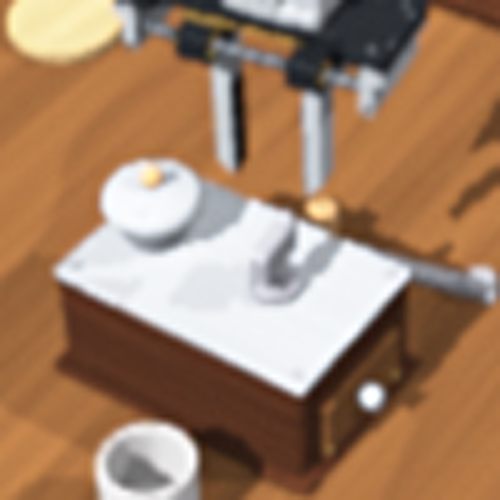

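The open fingers (tips at about (233,165) and (315,190) in the crop) straddle the bar at (280,245). Descending.

{"api": "drive_tool", "payload": {"steps": [[0.04, -0.01, -0.4, 0, 0, 0, 0.5], [0, 0, -0.4, 0, 0, 0, 0.5], [0, 0, -0.4, 0, 0, 0, 0.5], [0, 0, -0.3, 0, 0, 0, 0.5], [0, 0, 0, 0, 0, 0, 0.5], [0, 0, 0, 0, 0, 0, 0.5]]}}

```text
clock: 4.1
ee_pos: [0.5477, 0.0463, 0.1142]
orientation: [0.997, 0.071, 0.0, 0.001]
contact_force: [-0.1, 0.2, 0.4]
finger_gap: 0.0466
```

```bash
python3 s.py
python3 - <<'E'
from h import *
for n,(x,y,w,h) in dict(side=(185,150,100,100)).items():
    f=viewer.grab_frame(n); cv2.imwrite(f'pics/{n}2.png',cv2.resize(f['pixels'][y:y+h,x:x+w,::-1],None,fx=5,fy=5,interpolation=cv2.INTER_CUBIC))
E
```

```text
t 4.1 pos [0.5477 0.0463 0.1142] yaw 0.1422 8.15 z [ 3.0e-04 -2.6e-03 -1.0e+00] q [-0.121  0.114  1.884 -0.003  1.142 -0.262] F [-0.1   0.19  0.41] M [-0.011 -0.148 -0.041] gap 0.04660798559487452
to go units xy [-0.013  0.003] yaw units -0.006258454128395652
tilt fix (deg/8): [0.019 0.002 0.   ]
```

View pics/side2.png

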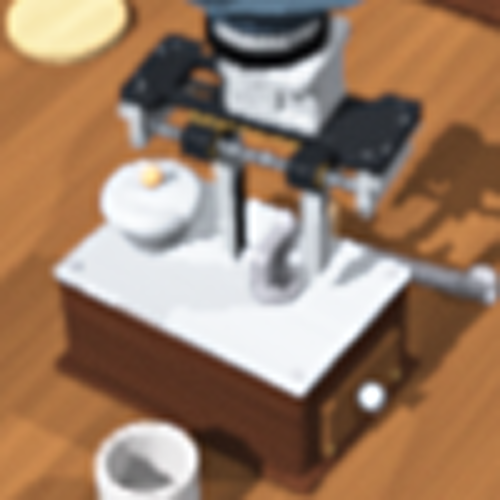

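The bar at (275,250) sits between the fingers at (230,240) and (315,260). Closing on it.

{"api": "drive_tool", "payload": {"steps": [[0, 0, 0, 0, 0, 0, 1], [0, 0, 0, 0, 0, 0, 1], [0, 0, 0, 0, 0, 0, 1], [0, 0, 0, 0, 0, 0, 1], [0, 0, 0, 0, 0, 0, 1], [0, 0, 0, 0, 0, 0, 1]], "squeeze": 35}}

```text
clock: 4.9
ee_pos: [0.5466, 0.0462, 0.1162]
orientation: [0.997, 0.071, -0.001, 0.001]
contact_force: [-1.6, -0.9, 0.5]
finger_gap: 0.0137
```

```bash
python3 s.py
```

```text
t 4.9 pos [0.5466 0.0462 0.1162] yaw 0.1424 8.16 z [-0.0025 -0.0029 -1.    ] q [-0.121  0.111  1.884 -0.004  1.149 -0.262] F [-1.57 -0.93  0.46] M [ 0.031  0.219 -0.051] gap 0.013747326805491237
to go units xy [0.007 0.005] yaw units -0.007379208016685235
tilt fix (deg/8): [ 0.021 -0.018  0.   ]
```

{"api": "drive_tool", "payload": {"steps": [[0, 0, 0, 0, 0, -0.6, 1], [0, 0, 0, 0, 0, -0.6, 1], [0, 0, 0, 0, 0, -0.6, 1], [0, 0, 0, 0, 0, -0.6, 1], [0, 0, 0, 0, 0, -0.6, 1], [0, 0, 0, 0, 0, -0.6, 1], [0, 0, 0, 0, 0, -0.6, 1], [0, 0, 0, 0, 0, -0.6, 1]]}}

```text
clock: 5.9
ee_pos: [0.5438, 0.0467, 0.1162]
orientation: [0.963, -0.27, -0.006, 0.001]
contact_force: [-3.5, 0.5, 3.3]
finger_gap: 0.0137
```

```bash
python3 s.py
```

```text
t 5.9 pos [0.5438 0.0467 0.1162] yaw -0.5471 -31.35 z [-0.0114  0.0021 -0.9999] q [-1.220e-01  1.100e-01  1.885e+00  1.000e-03  1.158e+00  4.240e-01] F [-3.53  0.51  3.31] M [0.154 0.397 0.111] gap 0.01374056845298812
to go units xy [ 0.064 -0.005] yaw units 4.930822867024002
tilt fix (deg/8): [-0.015 -0.082 -0.   ]
```

{"api": "drive_tool", "payload": {"steps": [[0.04, 0, 0, 0, -0.08, -0.5, 1], [0, 0, 0, 0, 0, -0.5, 1], [0, 0, 0, 0, 0, -0.5, 1], [0, 0, 0, 0, 0, -0.25, 1], [0, 0, 0, 0, 0, -0.25, 1], [0, 0, 0, 0, 0, 0, 1]]}}

```text
clock: 6.65
ee_pos: [0.5428, 0.0476, 0.1162]
orientation: [0.914, -0.405, -0.004, -0.001]
contact_force: [-2.0, 0.4, 1.6]
finger_gap: 0.0134
```

```bash
python3 s.py
```

```text
t 6.65 pos [0.5428 0.0476 0.1162] yaw -0.8338 -47.77 z [-0.0075  0.0046 -1.    ] q [-0.123  0.105  1.89   0.004  1.154  0.709] F [-2.    0.43  1.59] M [0.019 0.347 0.041] gap 0.013391701014612515
to go units xy [ 0.084 -0.021] yaw units 6.98398763427159
tilt fix (deg/8): [-0.033 -0.054 -0.   ]
```

{"api": "drive_tool", "payload": {"steps": [[0, 0, 0, -0.03, -0.05, -0.25, 1], [0, 0, 0, 0, 0, -0.25, 1], [0, 0, 0, 0, 0, -0.25, 1], [0, 0, 0, 0, 0, -0.25, 1], [0, 0, 0, 0, 0, -0.25, 1], [0, 0, 0, 0, 0, 0, 1]]}}

```text
clock: 7.4
ee_pos: [0.5422, 0.0482, 0.1162]
orientation: [0.873, -0.487, -0.002, -0.0]
contact_force: [-3.6, 1.2, 2.7]
finger_gap: 0.0138
```

```bash
python3 s.py|head -1
```

```text
t 7.4 pos [0.5422 0.0482 0.1162] yaw -1.017 -58.27 z [-0.0023  0.0024 -1.    ] q [-0.121  0.101  1.895  0.002  1.148  0.895] F [-3.63  1.17  2.66] M [0.243 0.543 0.067] gap 0.013849489423988566
```

{"api": "drive_tool", "payload": {"steps": [[-0.02, 0, 0, 0, 0, -0.25, 1], [0, 0, 0, 0, 0, -0.25, 1], [0, 0, 0, 0, 0, -0.25, 1], [0, 0, 0, 0, 0, -0.25, 1], [0, 0, 0, 0, 0, -0.25, 1], [0, 0, 0, 0, 0, 0, 1]]}}

```text
clock: 8.15
ee_pos: [0.5418, 0.0489, 0.1162]
orientation: [0.824, -0.566, -0.001, -0.002]
contact_force: [-2.4, 2.0, 1.1]
finger_gap: 0.0136
```

```bash
python3 s.py|head -1
```

```text
t 8.15 pos [0.5418 0.0489 0.1162] yaw -1.2041 -68.99 z [ 1.0e-04  3.9e-03 -1.0e+00] q [-0.121  0.098  1.898  0.004  1.146  1.082] F [-2.38  1.96  1.07] M [0.518 0.261 0.09 ] gap 0.013587180533801601
```

{"api": "drive_tool", "payload": {"steps": [[0, 0, 0, -0.03, 0, -0.25, 1], [0, 0, 0, 0, 0, -0.25, 1], [0, 0, 0, 0, 0, -0.25, 1], [0, 0, 0, 0, 0, -0.25, 1], [0, 0, 0, 0, 0, -0.25, 1], [0, 0, 0, 0, 0, 0, 1]]}}

```text
clock: 8.9
ee_pos: [0.5415, 0.0497, 0.1162]
orientation: [0.768, -0.64, -0.001, -0.001]
contact_force: [-2.1, 4.1, 2.5]
finger_gap: 0.0135
```

```bash
python3 s.py|head -1
```

```text
t 8.9 pos [0.5415 0.0497 0.1162] yaw -1.3888 -79.57 z [-2.0e-04  1.6e-03 -1.0e+00] q [-0.118  0.098  1.898  0.002  1.146  1.27 ] F [-2.12  4.13  2.54] M [0.696 0.361 0.014] gap 0.013488380795029913
```

{"api": "drive_tool", "payload": {"steps": [[0, 0.03, 0, -0.02, 0, -0.25, 1], [0, 0, 0, 0, 0, -0.25, 1], [0, 0.01, 0, 0, 0, -0.25, 1], [0, 0, 0, 0, 0, -0.25, 1], [0, 0, 0, 0, 0, -0.25, 1], [0, 0, 0, 0, 0, 0, 1]]}}

```text
clock: 9.65
ee_pos: [0.5415, 0.0506, 0.1162]
orientation: [-0.706, 0.708, -0.001, -0.002]
contact_force: [-2.2, 2.3, 2.3]
finger_gap: 0.0137
```

```bash
python3 s.py|head -1
```

```text
t 9.65 pos [0.5415 0.0506 0.1162] yaw -1.573 -90.13 z [-0.0011 -0.0032 -1.    ] q [-0.114  0.099  1.897 -0.004  1.146  1.461] F [-2.15  2.34  2.29] M [0.575 0.409 0.119] gap 0.013675009880234009
```

{"api": "drive_tool", "payload": {"steps": [[0, 0.02, 0, 0.02, 0, -0.25, 1], [0, 0, 0, 0, 0, -0.25, 1], [0, 0.01, 0, 0, 0, -0.25, 1], [0, 0, 0, 0, 0, -0.25, 1], [0, 0, 0, 0, 0, -0.25, 1], [0, 0, 0, 0, 0, 0, 1]]}}

```text
clock: 10.4
ee_pos: [0.5416, 0.0514, 0.1162]
orientation: [-0.637, 0.771, -0.0, -0.001]
contact_force: [-2.1, 2.3, 2.4]
finger_gap: 0.0137
```

```bash
python3 s.py|head -1
```

```text
t 10.4 pos [0.5416 0.0514 0.1162] yaw -1.7597 -100.82 z [-0.0014 -0.0016 -1.    ] q [-0.113  0.1    1.896 -0.002  1.147  1.648] F [-2.08  2.32  2.43] M [0.341 0.397 0.033] gap 0.013734507450607555
```

{"api": "drive_tool", "payload": {"steps": [[0, 0.02, 0, 0, 0, -0.25, 1], [0, 0, 0, 0, 0, -0.25, 1], [0, 0.01, 0, 0, 0, -0.25, 1], [0, 0, 0, 0, 0, -0.25, 1], [0, 0, 0, 0, 0, -0.25, 1], [0, 0, 0, 0, 0, 0, 1]]}}

```text
clock: 11.15
ee_pos: [0.5418, 0.0523, 0.1162]
orientation: [-0.563, 0.827, -0.001, -0.001]
contact_force: [-2.1, 0.7, 2.6]
finger_gap: 0.0137
```

```bash
python3 s.py|head -1
```

```text
t 11.15 pos [0.5418 0.0523 0.1162] yaw -1.9464 -111.52 z [-0.0015 -0.0028 -1.    ] q [-0.111  0.101  1.895 -0.003  1.147  1.837] F [-2.14  0.67  2.61] M [0.116 0.334 0.154] gap 0.013748341125641581
```

{"api": "drive_tool", "payload": {"steps": [[0, 0.01, 0, 0, 0, -0.25, 1], [0, 0, 0, 0, 0, -0.25, 1], [0, 0, 0, 0, 0, -0.25, 1], [0, 0, 0, 0, 0, 0, 1]]}}

```text
clock: 11.65
ee_pos: [0.542, 0.0527, 0.1162]
orientation: [-0.516, 0.856, -0.001, -0.001]
contact_force: [-1.6, 1.0, 0.7]
finger_gap: 0.0139
```

```bash
python3 s.py|head -1
```

```text
t 11.65 pos [0.542  0.0527 0.1162] yaw -2.0568 -117.84 z [-0.0013 -0.0033 -1.    ] q [-0.11   0.101  1.895 -0.004  1.147  1.949] F [-1.65  1.01  0.73] M [0.068 0.296 0.346] gap 0.013872978790974972
```

```bash
cat > avg.py <<'E'
from h import *
a=[];y=[]
for i in range(8):
    viewer.grab_frame('top'); s=ctrl.observe(); a.append(np.r_[s['torque'],s['contact_force']]); M=R.from_quat(s['orientation']).as_matrix(); y.append(np.arctan2(M[1,0],M[0,0]))
print(np.mean(a,0).round(3),np.std(a,0).round(3),np.mean(y),np.degrees(np.mean(y)),s['clock'],s['finger_gap'],s['ee_pos'])
E
python3 avg.py
```

```text
[ 0.182  0.299  0.395 -2.34   0.638  1.377] [0.035 0.033 0.028 0.406 0.248 0.359] -2.056472431193744 -117.82719099240911 12.05 0.013482517302814797 [0.54191651 0.0526818  0.11616316]
```

Firmly home: 0.395 N m averaged, against 0.06 while running free. The burrs therefore met at tool yaw ≈ -1.925, so the target is about -0.354 (-20.3°). Backing off.

{"api": "drive_tool", "payload": {"steps": [[0, -0.01, 0, 0, 0, 0.5, 1], [0, -0.01, 0, 0, 0, 0.6, 1], [0, -0.01, 0, 0, 0, 0.6, 1], [0, -0.01, 0, 0, 0, 0.6, 1], [0, -0.01, 0, 0, 0, 0.6, 1], [0, -0.01, 0, 0, 0, 0.6, 1], [0, -0.01, 0, 0, 0, 0.6, 1], [0, -0.01, 0, 0, 0, 0.6, 1], [0, -0.01, 0, 0, 0, 0.6, 1], [0, -0.01, 0, 0, 0, 0.6, 1], [0, -0.01, 0, 0, 0, 0.6, 1], [0, -0.01, 0, 0, 0, 0.6, 1], [0, 0, 0, 0, 0, 0.6, 1], [0, 0, 0, 0, 0, 0.6, 1], [0, 0, 0, 0, 0, 0.6, 1], [0, 0, 0, 0, 0, 0.6, 1], [0, 0, 0, 0, 0, 0.6, 1], [0, 0, 0, 0, 0, 0, 1]]}}

```text
clock: 14.3
ee_pos: [0.5433, 0.047, 0.1162]
orientation: [0.951, -0.308, 0.0, -0.002]
contact_force: [-2.2, 0.4, 0.9]
finger_gap: 0.0138
```

```bash
python3 s.py|head -1
```

```text
t 14.3 pos [0.5433 0.047  0.1162] yaw -0.6266 -35.9 z [ 0.0012  0.0034 -1.    ] q [-0.124  0.101  1.895  0.004  1.145  0.501] F [-2.15  0.41  0.92] M [0.153 0.34  0.002] gap 0.01377675311654427
```

Another 15.6° (≈1.95 units).

{"api": "drive_tool", "payload": {"steps": [[0, 0, 0, -0.02, 0, 0.5, 1], [0, 0, 0, 0, 0, 0.5, 1], [0, 0, 0, 0, 0, 0.5, 1], [0, 0, 0, 0, 0, 0.4, 1], [0, 0, 0, 0, 0, 0, 1], [0, 0, 0, 0, 0, 0, 1]]}}

```text
clock: 15.05
ee_pos: [0.5443, 0.0465, 0.1162]
orientation: [0.983, -0.183, 0.002, -0.001]
contact_force: [-1.6, 0.3, 1.7]
finger_gap: 0.0133
```

```bash
python3 avg.py
```

```text
[ 0.089  0.242 -0.022 -1.373 -0.076  0.915] [0.017 0.027 0.033 0.375 0.347 0.349] -0.3662254410767691 -20.983172124015883 15.45 0.013777447588117477 [0.54427881 0.04646236 0.11619037]
```

{"api": "drive_tool", "payload": {"steps": [[0, 0, 0, 0, 0, 0, 0.55], [0, 0, 0, 0, 0, 0, 0.55], [0, 0, 0, 0, 0, 0, 0.55], [0, 0, 0, 0, 0, 0, 0.55], [0, 0, 0.3, 0, 0, 0, 0.55], [0, 0, 0.5, 0, 0, 0, 0.55], [0, 0, 0.5, 0, 0, 0, 0.55], [0, 0, 0.5, 0, 0, 0, 0.55], [0, -0.7, 0.5, 0, 0, 0, 0.55], [0, -0.8, 0.4, 0, 0, 0, 0.55], [-0.2, -0.8, 0.3, 0, 0, 0, 0.55], [-0.2, -0.8, 0, 0, 0, 0, 0.55], [-0.2, -0.8, 0, 0, 0, 0, 0.55], [-0.2, -0.8, 0, 0, 0, 0, 0.55], [0, -0.8, 0, 0, 0, 0, 0.55], [0, 0, 0, 0, 0, 0, 0.55], [0, 0, 0, 0, 0, 0, 0.55]]}}

```text
clock: 17.58
ee_pos: [0.5043, -0.2368, 0.2866]
orientation: [0.983, -0.181, 0.011, 0.001]
contact_force: [-0.5, -0.6, 0.0]
finger_gap: 0.0418
```

```bash
python3 s.py|head -1
python3 - <<'E'
from h import *
for n,(x,y,w,h) in dict(top=(190,130,110,85)).items():
    f=viewer.grab_frame(n); save(f,'top3f'); cv2.imwrite(f'pics/{n}3.png',cv2.resize(f['pixels'][y:y+h,x:x+w,::-1],None,fx=7,fy=7,interpolation=cv2.INTER_CUBIC))
E
```

```text
t 17.575 pos [ 0.5043 -0.2368  0.2866] yaw -0.3632 -20.81 z [ 0.0214 -0.0066 -0.9997] q [-0.646 -0.046  1.723  0.008  1.443 -0.284] F [-0.53 -0.6   0.03] M [-0.012 -0.027  0.   ] gap 0.041834960780502216
```

View pics/top3.png

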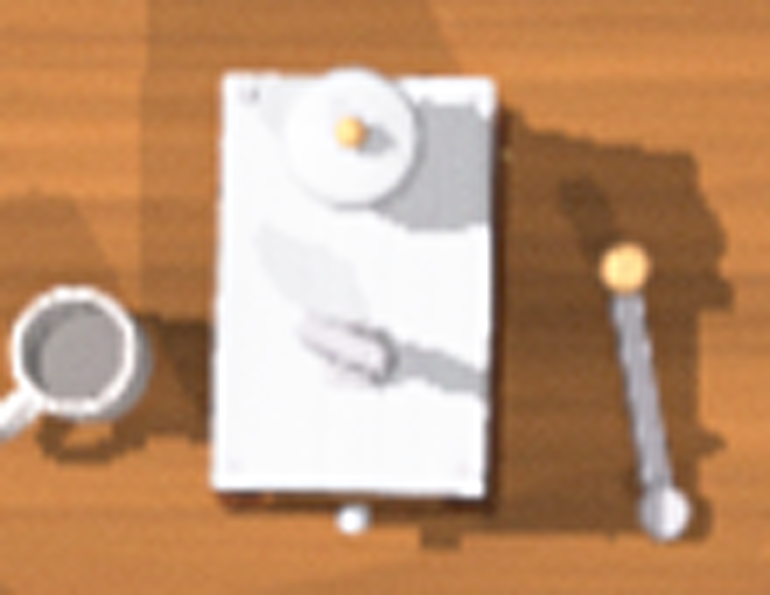

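View pics/top3f.png

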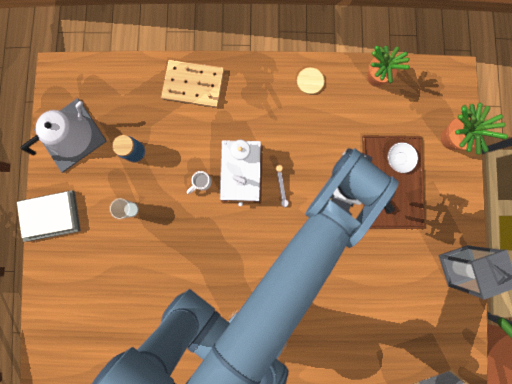

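The knob bar in the zoomed view now runs from (305,330) to (390,362). It has turned about 29° clockwise from the start, as planned. The cup, crank and hopper have not moved and the arm is clear, so I'm handing in.

```bash
python3 -c "
from h import *
print(ctrl.close_job())"
```

```text
the job is handed in; nothing more can be done
None
```

The knob was turned clockwise until the burrs met and it was firmly home, then backed off a quarter turn and let go. The job is handed in; no verdict was reported.

- **Firmly home:** after about 126° of clockwise turning, the torque averaged 0.395 N m and held for over 0.4 s. Free turning took about 0.06 N m. The largest single reading I took was below 0.45 N m, well short of forcing it.
- **Backing off:** from the torque I worked out that the burrs met at a tool yaw of about -1.925 rad, give or take 0.03. I let go at -0.366 rad, which is 89° anticlockwise of that point. The torque there was about zero.
- **Final picture:** the top view shows the bar about 29° clockwise of where it started, matching the tool's net turn. The cup, crank, glass, jar and dish are where they were.
- **Not checked:** the arm hid the dominoes in the last picture, though the fingers came no lower than about 0.2 m near them. The burr gap itself could not be measured, only worked out from torque and yaw.
- **Small disagreement:** the turning motion put the knob's axis about 4 mm further left (+y) than I had measured from the pictures. It caused only a few newtons of side force.

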